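# Dock the detector head on its sprung contact and hold it home

### The job

Take the detector head out of its slanted rest, turn it upright and put it window-down into the pocket of the docking block. Press it down against the sprung contact, without ramming it, until its flange sits flat on the steel seat ring, and finish holding it pressed fully home there so a reading can be taken; the spring lifts it again if you let go. Leave the timer, the vial and the petri dish where they are.

Things in the scene. Friction and masses are not known exactly. Their poses are not given: they have to be found in the camera images.
- head: loose detector head, 0.15 kg, round about its z axis. Origin: centre of the window face at the nose's end; z runs to the grip. Along z: aluminium nose 30 mm dia, 0 to 22 mm (first 4 mm tapered from 22 mm dia); flange 46 mm dia, 22 to 28 mm; black grip 28 mm dia, 28 to 70 mm. Starts parked in the rest, window end down, axis 30 degrees off vertical, grip leaning to the rest's -x
- rest: fixed grey slanted rest, foot 80 x 74 mm, about 66 mm high. Origin: centre of its underside. Its 64 x 64 x 20 mm top plate is tilted 30 degrees to face up and to the rest's own -x (roughly the robot); its 33 mm through hole holds the head's nose. The head pulls out along its own z axis (22 mm of nose in the hole)
- dock: fixed grey docking block, 80 x 80 mm (foot 100 x 80 mm, 6 mm thick), 41 mm high, with a round pocket in the middle of its top. Origin: centre of its underside, z up
- seat_ring: steel ring fixed on top of the dock round the pocket's mouth, 50 mm outer and 33 mm inner diameter, 4 mm high, its top 45 mm above the work surface; the hard stop on which the head's flange lands. Origin: centre of its underside
- dock_mouth (a point): centre of the pocket's mouth, level with the top of the seat ring, 45 mm above the work surface. The pocket is 33 mm in diameter and vertical; the head's window face is 22 mm below this point when the flange is seated
- plunger (a joint): sprung brass contact plunger in the pocket's middle, 20 mm dia, flat top; 0 = up, top 12 mm below the mouth; grows pressed down (m); 0.010 when the flange sits on the seat ring. Pushes up 4 N at 0, 8 N at 0.010, more than the head's weight. A total push of 10 to 25 N is right; over 45 N on the seat ring is ramming
- timer: white bench timer 64 x 64 x 21 mm, loose, a bystander. Origin: centre of its underside
- vial: small vial with a black cap and a pale label, 22 mm diameter, 56 mm high, loose, a bystander. Origin: centre of its underside
- petri_dish: shallow round white dish 60 mm diameter, 16 mm high, loose, a bystander. Origin: centre of its underside
There are look-alikes about, which are no part of the job. What is shaped like the head but yellow is not meant.

How it is judged:
By the outcome, as a careful person would: the job done as asked, in the order asked, and still so for the second after the job is handed in, while the arm keeps its last pose, push and grip.
It also fails if it takes over 48 s, if anything falls off the work surface, if the arm or the gripper's body presses on something with over 40 N, if the wrist force passes 120 N, or if a joint passes its speed limit or range.

### The arm

A 7-joint arm with a two-finger parallel gripper is mounted at the origin on a cart in front of the work surface, level with it; the furniture and walls round the work are solid. World frame = base frame: x ahead of the robot, y to its left, z up, the work surface at z = 0. Lengths are in m, angles in rad, forces in N, time in s.
With the tool pointing down it reaches from about 0.4 to 0.85 m from the base axis. Payload 10.4 kg.
Tool frame: the origin (TCP) lies on the centre line of the jaws, within the pads' length; the fingertips stand 11 mm ahead of it and the grasp point (between the pads) lies 8 mm behind it (tip_reach is the distance from the TCP to the fingertips, in m); z points along the fingers, y is the line along which they close (so a half turn about z gives the same grasp; the last joint's range is limited). The gripper opens to 85 mm and grips with 20 to 120 N. Pads are 22 mm wide; open, the fingers measure 114 mm over their backs; the gripper's body (76 mm by 85 mm) begins 54 mm behind the grasp point. The pads swing forward as they close: fully open they stand 13 mm farther back than shut.
Start: joints at [-0.023, 0.332, -0.065, 1.46, 0.022, 1.35, -0.088], TCP at [0.625, 0, 0.242] pointing down, gripper open.
Joint ranges: [-2.6, 2.6], [-0.5, 2.12], [-1.47, 1.34], [0.16, 2.42], [-1.27, 4.41], [0.06, 2.06], [-2.6, 2.6]. Speed limits (rad/s): [2.22, 2.22, 2.79, 2.79, 3.14, 3.14, 3.14].

### API

Orientations are given as a unit quaternion [x, y, z, w].
In Python, from workcell import get_obs, camera, hand_in, tip_reach gives the robot as it stands. The module is installed in compiled form; this text tells all that it offers.
- The arm moves only by the tool move_arm, never from a script. Its argument "plan" is a list of rows, each an object with "delta_pos": the shift along the tool's x, y, z in a scale on which 1.0 is 0.75 m, a list of three; "turn": the turn, a rotation vector about the tool's x, y, z in shares of 4 rad (1.0 is 4 rad), a list of three; "fingers": the closure, from 0 (fully open) to 1 (shut). A call has 1 to 12 rows; each row is the pose to reach, as a shift and turn from the pose commanded when the call began, along the tool's axes at that moment; what a row does not reach only later rows make up. A row lasts 1/8 s, in which the tool goes at most 62.5 mm and 10.7 degrees, less where a joint would pass 70% of its speed; a pose out of reach is approached as far as the arm can. A shift or turn number past 1, either way, is cut back to 1. A call with a gripper value outside its range is refused whole. The fingers move at their own pace and stop on an object; "force" is the grip in N (left out, the last holds). Time passes only in rows, so rows that repeat a pose let the fingers close. It gives the time, the measured TCP pose, the force, the opening and the grip force at its end, in the units of the state.
- get_obs(): the state, without advancing time (a new reading comes with each control period).
- camera(name): name is "scene" or "side" or "wrist"; returns a dict with "color" (384x512x3 uint8, red, green, blue), "range_z" (384x512 float32, m along the optical axis (not along the pixel's ray), 0 where there is no reading), "fx", "fy", "cx", "cy" (pixels), "R" (3x3) and "t" (3): a world point X has camera coordinates R X + t; the wrist camera has in their place "tool_from_camera" (4x4, takes a point from camera to tool coordinates, whose origin is the TCP and whose axes are the flange's). Camera axes: x right, y down, z forward; pixel columns grow to the right and rows downward; lengths in m; the calibration is good to about 2 mm. The wrist camera is an equidistant fisheye: a pixel r from the principal point sees the ray r / f radians off the axis. A picture is of the moment at which its call begins: read the wrist's pose just before it.
- hand_in(): hands the job in; it is judged then, once.
The state is a dict: "clock": time; "joint_pos": joint angles; "joint_velocities": joint speeds; "tau": joint torques, N m; "position": TCP position; "ee_rot": TCP orientation; "ft_force": force on the tool from outside, world axes, zero at the start; "torque": the same for the moment, N m; "grip_width": opening from 0.0 (shut) to 1.0 (fully open); "grasp_force": force on a finger pad.
Only numpy, scipy, OpenCV 4.12 (cv2) and the standard library are available. Lean on these libraries where they do the work, as an engineer would, in place of code of your own. Each camera call takes 0.05 s, during which the arm holds its last target. There are 200 camera calls.

## Working session

There is one attempt and no reset: what is moved stays moved. The work goes in short steps, Python scripts to look and compute and a tool call to move; the robot and the scene stay as the last step left them, time stands still between calls to the robot, and variables do not carry over. Pictures are saved under pics/ and viewed, at most 10 in all, crops included, and the job is handed in when it is done.

Besides the shell and the picture viewer there is one more tool, called after "Call:" as a command line: name --argument value ..., lists and objects as JSON in quotes. move_arm: Moves the arm, as the interface text tells. Its arguments: {"type":"object","properties":{"plan":{"type":"array","items":{"type":"object","properties":{"delta_pos":{"type":"array","items":{"type":"number"}},"turn":{"type":"array","items":{"type":"number"}},"fingers":{"type":"number"}}}},"force":{"type":"number"}},"required":["plan"]}

```bash
mkdir -p pics
cat > h.py <<'E'
import numpy as np, cv2
from workcell import get_obs, camera
def cloud(c):
    v,u=np.mgrid[0:384,0:512]; z=c["range_z"]
    P=np.stack([(u-c["cx"])/c["fx"]*z,(v-c["cy"])/c["fy"]*z,z],-1)
    return (P-c["t"])@c["R"]
E
python3 - <<'E'
from h import *
for n in ("scene","side"):
    c=camera(n); np.savez(n+".npz",**c); cv2.imwrite(f"pics/{n}.png",cv2.resize(c["color"][...,::-1],(768,576)))
o=get_obs(); print(o)
E
```

```text
{'clock': 0.1, 'joint_pos': array([-0.02259067,  0.33278802, -0.06470848,  1.46084389,  0.02159567,
        1.34990653, -0.08848291]), 'joint_velocities': array([ 9.76652305e-05, -1.66258258e-03,  4.90065020e-04, -1.78643130e-03,
       -9.27222751e-04, -6.14226707e-05, -9.86014009e-04]), 'tau': array([ 9.25707973e-04, -6.26745987e+01,  4.87730233e-02, -3.92438293e+01,
        1.62844139e-02,  6.89412060e-03, -5.92459219e-05]), 'position': array([ 6.24681411e-01, -1.70302997e-06,  2.41614825e-01]), 'ee_rot': array([ 7.07094711e-01,  7.07118575e-01, -4.59396335e-04, -4.24153042e-04]), 'ft_force': array([ 0.07935352, -0.17841751, -0.42430798]), 'torque': array([0.05411542, 0.03971007, 0.03198403]), 'grasp_force': 0.0, 'grip_width': 1.0045149799295683}
```

View pics/scene.png

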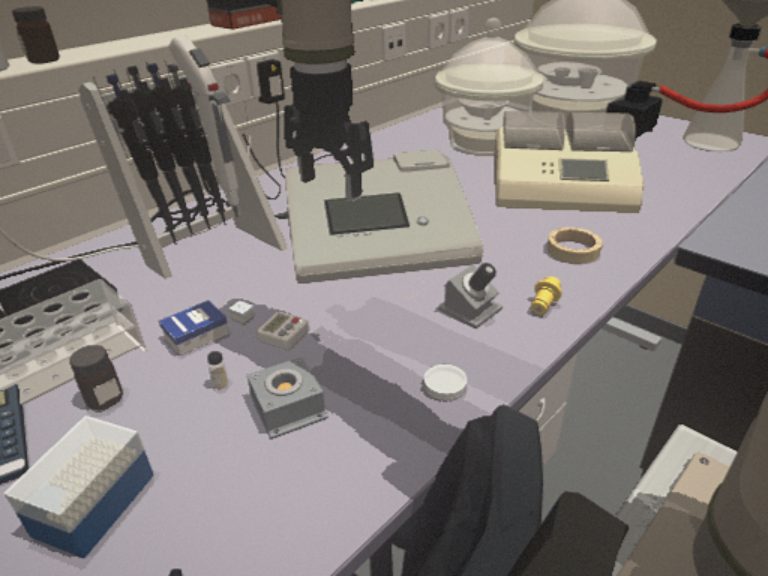

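View pics/side.png

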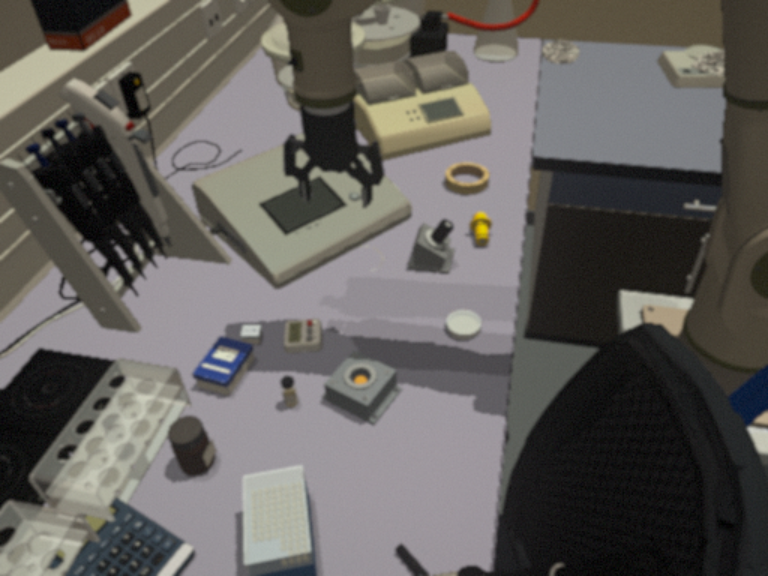

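The scene view shows the head in its rest at about (475,290), black grip up, and the dock with its ring at (285,385). The timer is at (283,328), the vial at (217,370), the petri dish at (445,382) and the yellow look-alike at (546,295). The side view agrees.

```bash
cat >> h.py <<'E'
from scipy.optimize import least_squares
def circ(p):
    f=lambda q:np.hypot(p[:,0]-q[0],p[:,1]-q[1])-q[2]
    return least_squares(f,[*p.mean(0)[:2],.02],loss="soft_l1",f_scale=.001).x
E
python3 - <<'E'
from h import *
for n,bd,bh in (("scene",(245,360,330,435),(440,255,505,325)),("side",(322,350,400,420),(408,212,458,275))):
    c=np.load(n+".npz"); P=cloud(c); col=c["color"].astype(int)
    def box(b):
        x0,y0,x1,y1=[int(k/1.5) for k in b]; 
        p=P[y0:y1,x0:x1].reshape(-1,3); k=col[y0:y1,x0:x1].reshape(-1,3); z=c["range_z"][y0:y1,x0:x1].ravel()>0
        return p[z],k[z]
    p,k=box(bd)
    print(n,"dock z hist",np.histogram(p[:,2],bins=np.arange(-.005,.06,.005))[0])
    t=p[(p[:,2]>.0425)&(p[:,2]<.05)]; print(" ring",len(t),t.min(0),t.max(0),circ(t),np.median(t[:,2]))
    t2=p[(p[:,2]>.035)&(p[:,2]<.052)]; r=cv2.minAreaRect((t2[:,:2]*1000).astype(np.float32)); print(" top rect",r)
    br=p[(k[:,0]-k[:,2]>60)]; print(" brass",len(br),br.mean(0) if len(br) else "")
    p,k=box(bh); print(" head box",p.min(0),p.max(0))
    d=(k.max(1)<70)&(p[:,2]>.06); q=p[d]; print(" black",len(q),q.mean(0),q.min(0),q.max(0))
    m=q.mean(0); u,s,vt=np.linalg.svd(q-m); print(vt,s)
    np.savez(n+"_h.npz",p=p,k=k,q=q)
E
```

```text
scene dock z hist [ 46 924 228  88  78  89 100 142 131 811 197   0]
 ring 624 [0.50834049 0.12014778 0.04250206] [0.60622935 0.21614209 0.0487097 ] [0.55932809 0.16667622 0.03194824] 0.04363736633909547
 top rect ((559.0025634765625, 165.84527587890625), (80.3882064819336, 83.63490295410156), 69.52478790283203)
 brass 36 [0.55883438 0.16512011 0.0356686 ]
 head box [ 0.44177804 -0.36405389 -0.00101732] [ 0.62022415 -0.11898294  0.0991149 ]
 black 140 [ 0.48115251 -0.17228567  0.07904003] [ 0.46490849 -0.19031408  0.06035029] [ 0.50034787 -0.1660808   0.09832232]
[[-0.52862565 -0.2179981   0.82038512]
 [ 0.79051159  0.22568764  0.56934745]
 [ 0.30926744 -0.94949561 -0.05302575]] [0.13811091 0.08319272 0.05003749]
side dock z hist [821 192 101  70  66  76 102 110 539 338  10   0]
 ring 118 [0.51853044 0.12979661 0.0425434 ] [0.59401247 0.20520306 0.04691165] [0.55460574 0.16813831 0.02128454] 0.043548110992029584
 top rect ((555.5962524414062, 167.91554260253906), (83.26799011230469, 82.25776672363281), 70.36939239501953)
 brass 45 [0.55759624 0.16352381 0.02910203]
 head box [ 0.4485871  -0.35244127 -0.00808593] [ 0.57134786 -0.13171205  0.09437136]
 black 93 [ 0.48365044 -0.17029607  0.076875  ] [ 0.46656301 -0.18394496  0.06001394] [ 0.50047192 -0.1644286   0.09437136]
[[ 0.55470146  0.09033871 -0.82713071]
 [ 0.79497126 -0.35099052  0.4947993 ]
 [-0.2456155  -0.93201104 -0.26651163]] [0.10659409 0.06403632 0.02902259]
```

Run:
```python
from h import *
a=[camera(n)["color"][...,::-1] for n in ("scene","side")]
A=cv2.resize(a[0][160:225,285:345],None,fx=6,fy=6); B=cv2.resize(a[1][135:190,262:322],None,fx=6,fy=6)
im=np.zeros((400,740,3),np.uint8); im[:390,:360]=A; im[:330,370:730]=B; cv2.imwrite("pics/crop.png",im)
```

```text
(no output)
```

View pics/crop.png

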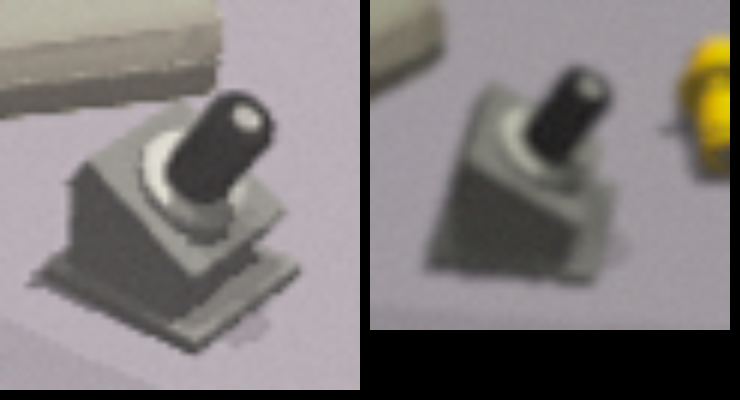

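Run:
```python
from h import *
def ax(yaw,tilt=np.pi/6): return np.array([-np.sin(tilt)*np.cos(yaw),-np.sin(tilt)*np.sin(yaw),np.cos(tilt)])
for n in ("scene","side"):
    d=np.load(n+"_h.npz"); p,k,q=d["p"],d["k"],d["q"]
    q=q[q[:,2]<.092]
    def f(x):
        a=ax(x[2]); v=q-[x[0],x[1],.08]; return np.linalg.norm(np.cross(v,a),axis=1)-.014
    for y0 in (-.3,.3):
        r=least_squares(f,[.482,-.18,y0],loss="soft_l1",f_scale=.001); print(n,r.x,r.cost,np.median(abs(f(r.x))))
    x=r.x;a=ax(x[2]);C=np.array([x[0],x[1],.08]); 
    s=(p-C)@a; rad=np.linalg.norm(np.cross(p-C,a),axis=1)
    print(" grip end s",np.percentile(s[(rad<.013)],[95,98,100]))
    # plate plane
    b=(rad>.026)&(rad<.036)&(s<-.015)&(s>-.06); pp=p[b]
    def g(x): return (pp@ax(x[0]))-x[1]
    r=least_squares(g,[0,0.0],loss="soft_l1",f_scale=.001); print(" plate yaw, off",r.x, len(pp),np.median(abs(g(r.x))), "C.a-off",C@ax(r.x[0])-r.x[1])
    # vertical outline of the rest
    m=(p[:,2]>.012)&(k.max(1)<150)&(np.ptp(k,axis=1)<25)&(np.linalg.norm(p[:,:2]-[.5,-.18],axis=1)<.06)
    print(" rest rect",cv2.minAreaRect((p[m][:,:2]*1000).astype(np.float32)))
```

```text
scene [ 0.48365749 -0.18245004  0.04376341] 7.261149988305014e-05 0.0008545010008052601
scene [ 0.48365748 -0.18245006  0.04376969] 7.261149987060196e-05 0.0008545050033778572
 grip end s [0.01599609 0.01623264 0.0164643 ]
 plate yaw, off [-0.22713856 -0.22134698] 276 0.0029712157780961423 C.a-off 0.0344686944645263
 rest rect ((500.08941650390625, -180.23699951171875), (66.38088989257812, 70.19806671142578), 87.91668701171875)
side [ 0.47762987 -0.18166519  0.0713855 ] 7.988373754490198e-05 0.0012166128927534013
side [ 0.47762987 -0.18166519  0.07138451] 7.988373754389017e-05 0.0012166161635171965
 grip end s [0.01130856 0.01178452 0.01185095]
 plate yaw, off [-0.26945694 -0.22475277] 176 0.003814952804949992 C.a-off 0.039656998379257125
 rest rect ((497.79583740234375, -179.62229919433594), (68.98868560791016, 71.71660614013672), 89.39195251464844)
```

The rows are not in the units I measure in: shifts go in shares of 0.75 m and turns go in shares of 4 rad. I convert before sending: -0.188 m / 0.75 = -0.2507, -0.182 m / 0.75 = -0.2427, -0.5236 rad / 4 = -0.1309.

Call:
move_arm --plan '[{"delta_pos": [-0.06,-0.06,0.0133],"turn": [-0.0325,0,0],"fingers": 0},{"delta_pos": [-0.12,-0.12,0.0267],"turn": [-0.065,0,0],"fingers": 0},{"delta_pos": [-0.1733,-0.18,0.04],"turn": [-0.0975,0,0],"fingers": 0},{"delta_pos": [-0.22,-0.2267,0.0533],"turn": [-0.1309,0,0],"fingers": 0},{"delta_pos": [-0.2427,-0.2507,0.0667],"turn": [-0.1309,0,0],"fingers": 0},{"delta_pos": [-0.2427,-0.2507,0.0667],"turn": [-0.1309,0,0],"fingers": 0},{"delta_pos": [-0.2427,-0.2507,0.0667],"turn": [-0.1309,0,0],"fingers": 0},{"delta_pos": [-0.2427,-0.2507,0.0667],"turn": [-0.1309,0,0],"fingers": 0}]'

```text
clock: 1.2
position: [0.438, -0.1814, 0.1927]
ee_rot: [0.682, 0.684, 0.183, 0.183]
ft_force: [-0.7, 0.3, 0.8]
grip_width: 0.996
grasp_force: 0.0
```

Run:
```python
from h import *
o=get_obs(); c=camera("wrist"); np.savez("w1.npz",pos=o["position"],rot=o["ee_rot"],**c)
print(o["position"],o["ee_rot"],o["joint_pos"],c["fx"],c["cx"],c["cy"],c["tool_from_camera"])
cv2.imwrite("pics/w1.png",cv2.resize(c["color"][...,::-1],(768,576)))
```

```text
[ 0.43797345 -0.18137397  0.19274801] [0.68237399 0.683618   0.18302465 0.18312333] [ 0.21422911 -0.29287932  0.20362813  2.2923649  -0.24196417  0.6683947
  0.58015295] 297.3186396354542 255.1221960492337 186.59686861539373 [[-6.52796182e-04 -9.64138878e-01 -2.65397433e-01  6.73979170e-02]
 [ 9.99999782e-01 -6.02156921e-04 -2.72169705e-04  1.80779187e-04]
 [ 1.02598493e-04 -2.65397553e-01  9.64139061e-01 -1.30838384e-01]
 [ 0.00000000e+00  0.00000000e+00  0.00000000e+00  1.00000000e+00]]
```

View pics/w1.png

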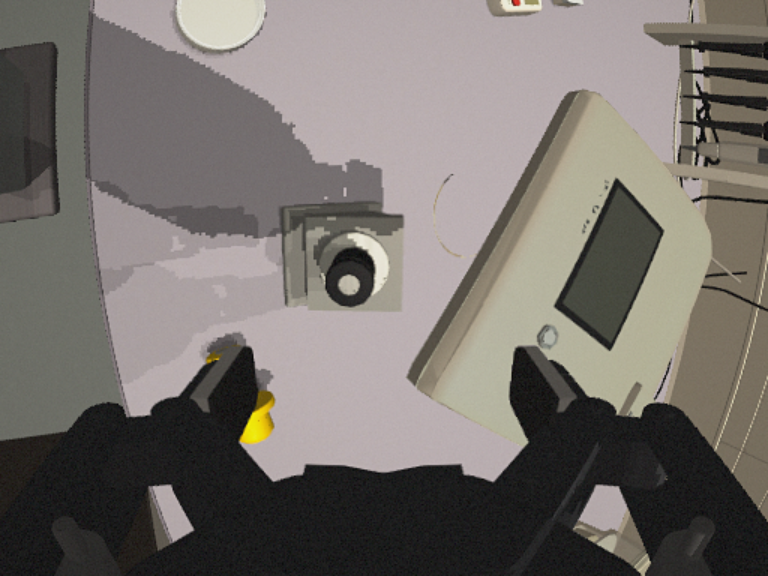

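The wrist view shows the black grip end at (350,284) on the flange at (358,265), with the plate square (305–403, 212–311) nearly aligned with the image, so the rest's yaw is close to 0. The yellow head is at (258,415).

```bash
cat >> h.py <<'E'
from scipy.spatial.transform import Rotation as Ro
def wcloud(c,pos,rot):
    v,u=np.mgrid[0:384,0:512]; x=(u-c["cx"])/c["fx"]; y=(v-c["cy"])/c["fy"]; r=np.hypot(x,y)+1e-9; z=c["range_z"]
    t=np.tan(np.minimum(r,1.45))/r; P=np.stack([x*t*z,y*t*z,z],-1)
    T=c["tool_from_camera"]; P=P@T[:3,:3].T+T[:3,3]
    return P, P@Ro.from_quat(rot).as_matrix().T+pos
E
python3 - <<'E'
from h import *
c=np.load("w1.npz"); Pt,P=wcloud(c,c["pos"],c["rot"]); k=c["color"].astype(int)
s=(slice(125,220),slice(180,280))
p=P[s].reshape(-1,3); pt=Pt[s].reshape(-1,3); kk=k[s].reshape(-1,3); ok=c["range_z"][s].ravel()>0
h=np.array([.481,-.182,.08]); a=np.array([-.5,0,.866])
ds=(p-h)@a; rad=np.linalg.norm(np.cross(p-h,a),axis=1)
print(np.histogram(ds[ok&(rad<.04)],bins=np.arange(-.06,.03,.004)))
def plane(m,it=3):
    q=p[m]
    for _ in range(it):
        o=q.mean(0); n=np.linalg.svd(q-o)[2][2]; n*=np.sign(n[2]); d=abs((p-o)@n); q=p[m&(d<.002)]
    return n,o,q
m=ok&(rad>.025)&(rad<.042)&(ds<-.026)&(ds>-.046)
n,o,q=plane(m); print("plate n",n,"tilt",np.degrees(np.arccos(n[2])),"yaw",np.arctan2(-n[1],-n[0]),len(q))
e1=np.cross([0,0,1.],n); e1/=np.linalg.norm(e1); e2=np.cross(n,e1)
w=p[ok&(abs((p-o)@n)<.0025)&(rad<.06)]
r=cv2.minAreaRect((np.c_[(w-o)@e1,(w-o)@e2]*1000).astype(np.float32)); print("plate rect",r, "centre",o+e1*r[0][0]/1e3+e2*r[0][1]/1e3)
for nm,m in (("end",ok&(rad<.02)&(ds>.008)&(ds<.025)),("flange",ok&(rad<.027)&(ds<-.022)&(ds>-.034))):
    dd=(p[m]-o)@n; print(nm,m.sum(),"height above plate",np.percentile(dd,[10,50,90]),p[m].mean(0))
e=ok&(rad<.02)&(((p-o)@n)>.045); ring=np.c_[(p-o)@e1,(p-o)@e2]
r=cv2.minEnclosingCircle((ring[e]*1000).astype(np.float32)); print("end circle",r,o+e1*r[0][0]/1e3+e2*r[0][1]/1e3)
print("n in plate centre line:")
fl=ok&(abs((p-o)@n-.006)<.0015)&(rad<.03); 
r=cv2.minEnclosingCircle((ring[fl]*1000).astype(np.float32)); print("flange circle",fl.sum(),r,o+e1*r[0][0]/1e3+e2*r[0][1]/1e3+.006*n)
g=ok&(kk.max(1)<60)&(rad<.02)&((p-o)@n>.01); G=p[g]
def f(x):
    return np.linalg.norm(np.cross(G-o-e1*x[0]-e2*x[1],n),axis=1)-.014
G=G[((G-o)@n)<.044]; x=least_squares(f,[0,0],loss="soft_l1",f_scale=.001); print("cyl",len(G),x.x,o+e1*x.x[0]+e2*x.x[1])
E
```

```text
(array([   4,   26,   15,   29,   18, 1890,  312,  647,    6,   46,   25,
         20,   26,   24,   24,   15,   56,  679,  132,    0,    0,    0]), array([-6.00000000e-02, -5.60000000e-02, -5.20000000e-02, -4.80000000e-02,
       -4.40000000e-02, -4.00000000e-02, -3.60000000e-02, -3.20000000e-02,
       -2.80000000e-02, -2.40000000e-02, -2.00000000e-02, -1.60000000e-02,
       -1.20000000e-02, -8.00000000e-03, -4.00000000e-03,  5.55111512e-17,
        4.00000000e-03,  8.00000000e-03,  1.20000000e-02,  1.60000000e-02,
        2.00000000e-02,  2.40000000e-02,  2.80000000e-02]))
plate n [-0.49993761  0.00960396  0.86600817] tilt 30.00197496570402 yaw -0.019207961507928657 1960
plate rect ((2.6620712280273438, -1.1652946472167969), (64.73307800292969, 65.0095443725586), 0.27397385239601135) centre [ 0.49945628 -0.18230669  0.04806063]
end 811 height above plate [0.04696552 0.04808051 0.04912711] [ 0.47579319 -0.18114648  0.0898649 ]
flange 761 height above plate [0.00492319 0.00599553 0.00699228] [ 0.49852326 -0.17406678  0.05464695]
end circle ((2.6821048259735107, -1.0062142610549927), 13.971893310546875) [ 0.49959364 -0.18232936  0.04814017]
n in plate centre line:
flange circle 697 ((2.536506175994873, -0.9958747625350952), 23.02216148376465) [ 0.49660576 -0.18212634  0.05334139]
cyl 207 [ 0.00286295 -0.00096814] [ 0.49962313 -0.18251081  0.04815921]
```

Run:
```python
from h import *
o=get_obs(); R=Ro.from_quat(o["ee_rot"]); M=R.as_matrix(); p=o["position"]
n=np.array([-.49994,.0096,.866]); n/=np.linalg.norm(n); O=np.array([.4996,-.1823,.0481])
z=-n; y=M[:,1]-z*(M[:,1]@z); y/=np.linalg.norm(y); W=np.c_[np.cross(y,z),y,z]
print("turn",Ro.from_matrix(M.T@W).as_rotvec())
for zh in (110,75,44): print(zh,M.T@(O+n*(zh-22)/1e3-p))
from workcell import tip_reach; print(tip_reach() if callable(tip_reach) else tip_reach)
```

```text
turn [ 8.97315642e-05 -9.98253212e-03  4.47877831e-07]
110 [-5.37848571e-05 -1.87769309e-02  6.80271933e-02]
75 [-0.00040317 -0.01878007  0.10302545]
44 [-0.00071262 -0.01878285  0.1340239 ]
0.011
```

To row units: 0.134 m / 0.75 = 0.1787, 0.115 m / 0.75 = 0.1533, -0.01 rad / 4 = -0.0025.

Call:
move_arm --plan '[{"delta_pos": [0,-0.0251,0.04],"turn": [0,-0.0025,0],"fingers": 0},{"delta_pos": [0,-0.0251,0.0867],"turn": [0,-0.0025,0],"fingers": 0},{"delta_pos": [0,-0.0251,0.12],"turn": [0,-0.0025,0],"fingers": 0},{"delta_pos": [-0.0007,-0.0251,0.1533],"turn": [0,-0.0025,0],"fingers": 0},{"delta_pos": [-0.0009,-0.0251,0.1787],"turn": [0,-0.0025,0],"fingers": 0},{"delta_pos": [-0.0009,-0.0251,0.1787],"turn": [0,-0.0025,0],"fingers": 0},{"delta_pos": [-0.0009,-0.0251,0.1787],"turn": [0,-0.0025,0],"fingers": 0.3},{"delta_pos": [-0.0009,-0.0251,0.1787],"turn": [0,-0.0025,0],"fingers": 0.6}]' --force 30

```text
clock: 2.25
position: [0.488, -0.1828, 0.0678]
ee_rot: [0.684, 0.682, 0.18, 0.187]
ft_force: [0.4, 0.3, -0.1]
grip_width: 0.606
grasp_force: 0.0
```

Call:
move_arm --plan '[{"delta_pos": [0,0,0],"turn": [0,0,0],"fingers": 0.8},{"delta_pos": [0,0,0],"turn": [0,0,0],"fingers": 0.9},{"delta_pos": [0,0,0],"turn": [0,0,0],"fingers": 1},{"delta_pos": [0,0,0],"turn": [0,0,0],"fingers": 1}]' --force 70

```text
clock: 2.75
position: [0.4878, -0.1828, 0.0677]
ee_rot: [0.684, 0.682, 0.18, 0.187]
ft_force: [-7.8, 2.4, 11.8]
grip_width: 0.316
grasp_force: 67.9
```

To row units: -0.11 m / 0.75 = -0.1467, -0.09 m / 0.75 = -0.12.

Call:
move_arm --plan '[{"delta_pos": [0,0,-0.0053],"turn": [0,0,0],"fingers": 1},{"delta_pos": [0,0,-0.016],"turn": [0,0,0],"fingers": 1},{"delta_pos": [0,0,-0.0293],"turn": [0,0,0],"fingers": 1},{"delta_pos": [0,0,-0.0467],"turn": [0,0,0],"fingers": 1},{"delta_pos": [0,0,-0.08],"turn": [0,0,0],"fingers": 1},{"delta_pos": [0,0,-0.12],"turn": [0,0,0],"fingers": 1},{"delta_pos": [0,0,-0.1467],"turn": [0,0,0],"fingers": 1},{"delta_pos": [0,0,-0.1467],"turn": [0,0,0],"fingers": 1}]'

```text
clock: 3.75
position: [0.4328, -0.182, 0.1634]
ee_rot: [0.684, 0.682, 0.18, 0.188]
ft_force: [0.6, -0.6, -1.6]
grip_width: 0.314
grasp_force: 68.9
```

Run:
```python
from h import *
o=get_obs(); M=Ro.from_quat(o["ee_rot"]).as_matrix(); p=o["position"]; print(o["ft_force"],o["grasp_force"],p)
W=Ro.from_quat([.70710678,.70710678,0,0]).as_matrix()
print("turn",Ro.from_matrix(M.T@W).as_rotvec())
T=np.array([.5555,.166,.18]); print("delta",M.T@(T-p))
print("via up",M.T@(np.array([.48,-.14,.2])-p))
c=camera("wrist"); cv2.imwrite("pics/w2.png",cv2.resize(c["color"][...,::-1],(768,576)))
```

```text
[ 0.57399208 -0.55205248 -1.5648528 ] 68.92326235771179 [ 0.43283548 -0.18203627  0.16341508]
turn [ 0.526294    0.01071322 -0.00318505]
delta [0.34856982 0.1142964  0.04343156]
via up [ 0.04196288  0.05914781 -0.00840534]
```

View pics/w2.png

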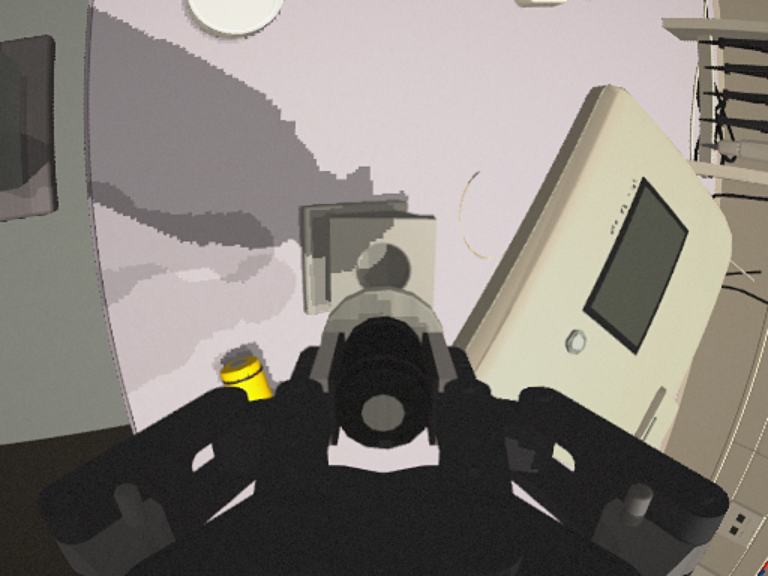

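The wrist view shows the head held between the pads, with its grip end at (382,412) and flange at (382,310). The rest's hole at (383,268) is empty.

Run:
```python
from h import *
o=get_obs(); M=Ro.from_quat(o["ee_rot"]).as_matrix(); p=o["position"]
A=M.T@(np.array([.557,.07,.2])-p); print(A, A/6)
```

```text
[0.25202572 0.12631434 0.02705337] [0.04200429 0.02105239 0.0045089 ]
```

To row units: 0.252 m / 0.75 = 0.336, 0.12 m / 0.75 = 0.16, 0.08 rad / 4 = 0.02.

Call:
move_arm --plan '[{"delta_pos": [0.04,0.02,-0.0093],"turn": [0.02,0,0],"fingers": 1},{"delta_pos": [0.1,0.0507,-0.0067],"turn": [0.0475,0.001,0],"fingers": 1},{"delta_pos": [0.16,0.08,0.0067],"turn": [0.075,0.0015,0],"fingers": 1},{"delta_pos": [0.22,0.1107,0.0173],"turn": [0.1025,0.002,-0.0003],"fingers": 1},{"delta_pos": [0.28,0.14,0.0267],"turn": [0.1316,0.0027,-0.0008],"fingers": 1},{"delta_pos": [0.32,0.16,0.0333],"turn": [0.1316,0.0027,-0.0008],"fingers": 1},{"delta_pos": [0.336,0.1684,0.036],"turn": [0.1316,0.0027,-0.0008],"fingers": 1},{"delta_pos": [0.336,0.1684,0.036],"turn": [0.1316,0.0027,-0.0008],"fingers": 1},{"delta_pos": [0.336,0.1684,0.036],"turn": [0.1316,0.0027,-0.0008],"fingers": 1},{"delta_pos": [0.336,0.1684,0.036],"turn": [0.1316,0.0027,-0.0008],"fingers": 1}]'

```text
clock: 5.05
position: [0.5566, 0.0687, 0.1999]
ee_rot: [0.708, 0.707, -0.001, -0.001]
ft_force: [0.4, 0.6, -1.0]
grip_width: 0.312
grasp_force: 69.4
```

Run:
```python
from h import *
o=get_obs(); c=camera("wrist"); np.savez("w3.npz",pos=o["position"],rot=o["ee_rot"],**c)
print(o["position"],o["ee_rot"],o["ft_force"])
cv2.imwrite("pics/w3.png",cv2.resize(c["color"][...,::-1],(768,576)))
```

```text
[0.55659863 0.06873845 0.19985881] [ 7.07519533e-01  7.06692820e-01 -7.06906818e-04 -9.32310163e-04] [ 0.40530209  0.60837769 -1.00511644]
```

View pics/w3.png

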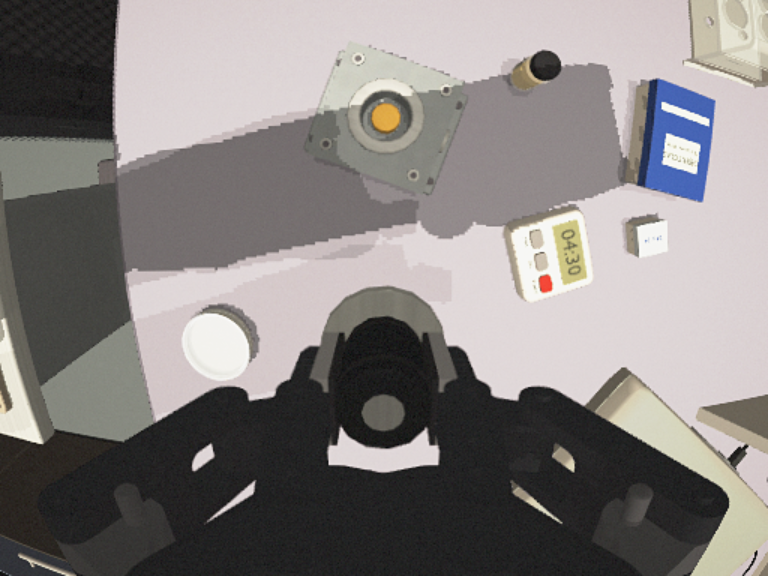

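The dock ring is at about (386,116), with the brass plunger at (386,117). The vial is at (540,68), the timer at (550,254), and the head's flange at (383,312). Next I'll measure the ring and the held head in this same picture.

Run:
```python
from h import *
c=np.load("w3.npz"); Pt,P=wcloud(c,c["pos"],c["rot"]); k=c["color"].astype(int); ok=c["range_z"]>0
d=np.linalg.norm(P[...,:2]-[.5575,.166],axis=-1)
top=P[ok&(d<.03)&(d>.012)&(abs(P[...,2]-.045)<.0025)]
print("ring",len(top),np.median(top[:,2]),cv2.minEnclosingCircle((top[:,:2]*1000).astype(np.float32)))
dp=P[ok&(d<.06)&(abs(P[...,2]-.041)<.0015)]; print("blocktop",cv2.minAreaRect((dp[:,:2]*1000).astype(np.float32)))
br=(k[...,0]-k[...,2]>80)&(d<.03); print("brass",P[br].mean(0),np.median(P[br][:,2]))
# inner edge
x=np.argwhere(d<.03)
T=Pt.reshape(-1,3)[ok.ravel()]; K=k.reshape(-1,3)[ok.ravel()]
r=np.hypot(T[:,0],T[:,1]); m=(r<.03)
print(np.histogram(T[m][:,2],bins=np.arange(-.04,.06,.004)))
end=T[(r<.02)&(T[:,2]<-.022)&(T[:,2]>-.030)]; print("end",len(end),np.median(end[:,2]),cv2.minEnclosingCircle((end[:,:2]*1000).astype(np.float32)))
fl=T[m&(r>.013)&(T[:,2]>.012)&(T[:,2]<.022)&(T[:,0]>.005)]; print("fl",len(fl),np.percentile(fl[:,2],[10,50,90]))
fl2=fl[abs(fl[:,2]-np.median(fl[:,2]))<.0015]
A=np.c_[fl2[:,:2],np.ones(len(fl2))]; print("flange plane slopes",np.linalg.lstsq(A,fl2[:,2],rcond=None)[0])
A=np.c_[end[:,:2],np.ones(len(end))]; print("end plane",np.linalg.lstsq(A,end[:,2],rcond=None)[0])
f=lambda q:np.hypot(fl2[:,0]-q[0],fl2[:,1]-q[1])
ang=np.arctan2(fl2[:,1],fl2[:,0]); b=np.round(ang/.1); far=np.array([fl2[b==i][np.argmax(np.hypot(*fl2[b==i][:,:2].T))] for i in np.unique(b)])
print("flange outer",circ(far),len(far))
```

```text
ring 1107 0.044350082780389655 ((558.3915405273438, 165.423095703125), 24.84658432006836)
blocktop ((558.64306640625, 165.5794677734375), (80.62879943847656, 80.5684585571289), 69.89659118652344)
brass [0.55853858 0.16524954 0.03228697] 0.03250596404836717
(array([ 421,  528,  253, 3281,  566,  490,  429,  416,  372,  344,  338,
        248,  157,  177, 1402,   60,    0,    0,    0,    0,    0,    0,
          0,    0]), array([-4.00000000e-02, -3.60000000e-02, -3.20000000e-02, -2.80000000e-02,
       -2.40000000e-02, -2.00000000e-02, -1.60000000e-02, -1.20000000e-02,
       -8.00000000e-03, -4.00000000e-03, -3.46944695e-17,  4.00000000e-03,
        8.00000000e-03,  1.20000000e-02,  1.60000000e-02,  2.00000000e-02,
        2.40000000e-02,  2.80000000e-02,  3.20000000e-02,  3.60000000e-02,
        4.00000000e-02,  4.40000000e-02,  4.80000000e-02,  5.20000000e-02,
        5.60000000e-02]))
end 3575 -0.02530073368645301 ((0.2211546003818512, -0.032396215945482254), 19.78150177001953)
fl 1629 [0.01595837 0.01689255 0.01800126]
flange plane slopes [0.00601772 0.00174658 0.01677104]
end plane [ 0.02696254  0.0024671  -0.02537475]
flange outer [0.00128073 0.00034146 0.02235961] 27
```

To row units: 0.1 m / 0.75 = 0.1333, 0.0961 m / 0.75 = 0.1281.

Call:
move_arm --plan '[{"delta_pos": [0.0533,0.0009,0.0133],"turn": [0,0,0],"fingers": 1},{"delta_pos": [0.1067,0.002,0.04],"turn": [0,0,0],"fingers": 1},{"delta_pos": [0.1281,0.002,0.0733],"turn": [0,0,0],"fingers": 1},{"delta_pos": [0.1281,0.002,0.1067],"turn": [0,0,0],"fingers": 1},{"delta_pos": [0.1281,0.002,0.1333],"turn": [0,0,0],"fingers": 1},{"delta_pos": [0.1281,0.002,0.1333],"turn": [0,0,0],"fingers": 1},{"delta_pos": [0.1281,0.002,0.1333],"turn": [0,0,0],"fingers": 1},{"delta_pos": [0.1281,0.002,0.1333],"turn": [0,0,0],"fingers": 1}]'

```text
clock: 6.1
position: [0.5587, 0.1663, 0.101]
ee_rot: [0.707, 0.707, 0.0, -0.001]
ft_force: [-0.2, 0.2, -1.1]
grip_width: 0.311
grasp_force: 69.4
```

Run:
```python
from h import *
o=get_obs(); M=Ro.from_quat(o["ee_rot"]).as_matrix(); print(o["position"],o["ft_force"],M.T@(np.array([.5581,.1648,.0900])-o["position"]))
print(Ro.from_matrix(M.T@Ro.from_quat([.70710678,.70710678,0,0]).as_matrix()).as_rotvec())
cs=[]
for n,cc in (("scene",(190,250)),("side",(240,240))):
    a=camera(n)["color"][...,::-1]; v,u=cc[1],cc[0]; cs.append(cv2.resize(a[v-45:v+45,u-40:u+40],None,fx=4.7,fy=4.7))
cv2.imwrite("pics/pre.png",np.hstack(cs))
```

```text
[0.55872229 0.16634002 0.10103007] [-0.22430069  0.17330739 -1.08727002] [-0.00155393 -0.00061387  0.01102859]
[-0.00080595 -0.00127882  0.00030572]
```

View pics/pre.png

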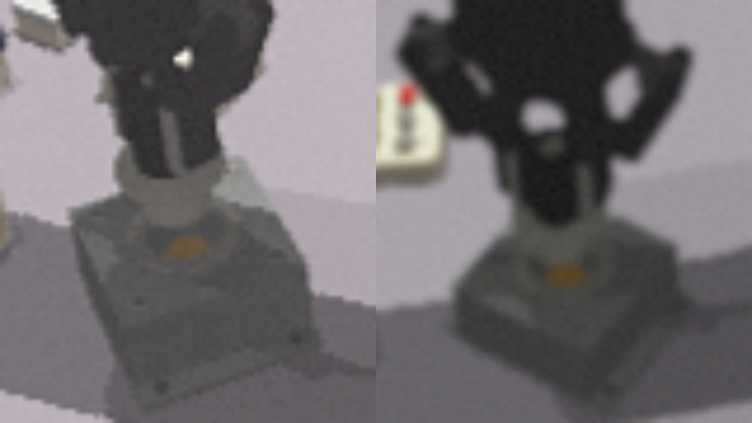

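The head sits upright just above the ring in both views. I'll correct by about 1.5 mm and start the entry.

To row units: 0.019 m / 0.75 = 0.0253, 0.011 m / 0.75 = 0.0147.

Call:
move_arm --plan '[{"delta_pos": [-0.002,-0.0008,0],"turn": [0,0,0],"fingers": 1},{"delta_pos": [-0.002,-0.0008,0.0053],"turn": [0,0,0],"fingers": 1},{"delta_pos": [-0.002,-0.0008,0.0107],"turn": [0,0,0],"fingers": 1},{"delta_pos": [-0.002,-0.0008,0.0147],"turn": [0,0,0],"fingers": 1},{"delta_pos": [-0.002,-0.0008,0.0187],"turn": [0,0,0],"fingers": 1},{"delta_pos": [-0.002,-0.0008,0.0227],"turn": [0,0,0],"fingers": 1},{"delta_pos": [-0.002,-0.0008,0.0253],"turn": [0,0,0],"fingers": 1},{"delta_pos": [-0.002,-0.0008,0.0253],"turn": [0,0,0],"fingers": 1}]'

```text
clock: 7.2
position: [0.5574, 0.1649, 0.0807]
ee_rot: [0.707, 0.707, -0.001, -0.001]
ft_force: [0.6, -0.4, -1.7]
grip_width: 0.306
grasp_force: 69.4
```

To row units: 0.01 m / 0.75 = 0.0133, 0.008 m / 0.75 = 0.0107.

Call:
move_arm --plan '[{"delta_pos": [0,0.0007,0.0027],"turn": [0,0,0],"fingers": 1},{"delta_pos": [0,0.0007,0.0053],"turn": [0,0,0],"fingers": 1},{"delta_pos": [0,0.0007,0.008],"turn": [0,0,0],"fingers": 1},{"delta_pos": [0,0.0007,0.0107],"turn": [0,0,0],"fingers": 1},{"delta_pos": [0,0.0007,0.0133],"turn": [0,0,0],"fingers": 1},{"delta_pos": [0,0.0007,0.0133],"turn": [0,0,0],"fingers": 1}]'

```text
clock: 7.95
position: [0.5581, 0.1649, 0.0709]
ee_rot: [0.707, 0.707, -0.0, -0.001]
ft_force: [-1.4, 0.7, 4.2]
grip_width: 0.311
grasp_force: 70.0
```

To row units: 0.0024 m / 0.75 = 0.0032, 0.0016 m / 0.75 = 0.0021.

Call:
move_arm --plan '[{"delta_pos": [0,0,0.0011],"turn": [0,0,0],"fingers": 1},{"delta_pos": [0,0,0.0021],"turn": [0,0,0],"fingers": 1},{"delta_pos": [0,0,0.0032],"turn": [0,0,0],"fingers": 1},{"delta_pos": [0,0,0.0032],"turn": [0,0,0],"fingers": 1}]'

```text
clock: 8.45
position: [0.558, 0.1649, 0.0685]
ee_rot: [0.707, 0.707, -0.0, -0.001]
ft_force: [-1.1, 0.1, 6.8]
grip_width: 0.313
grasp_force: 70.0
```

To row units: 0.0008 m / 0.75 = 0.0011, 0.0004 m / 0.75 = 0.0005.

Call:
move_arm --plan '[{"delta_pos": [0,0,0.0005],"turn": [0,0,0],"fingers": 1},{"delta_pos": [0,0,0.0011],"turn": [0,0,0],"fingers": 1},{"delta_pos": [0,0,0.0011],"turn": [0,0,0],"fingers": 1}]'

```text
clock: 8.82
position: [0.5581, 0.1649, 0.0678]
ee_rot: [0.707, 0.707, -0.0, -0.001]
ft_force: [-1.9, -0.6, 4.9]
grip_width: 0.311
grasp_force: 70.0
```

To row units: 0.0006 m / 0.75 = 0.0008, 0.0003 m / 0.75 = 0.0004.

Call:
move_arm --plan '[{"delta_pos": [0,0,0.0004],"turn": [0,0,0],"fingers": 1},{"delta_pos": [0,0,0.0008],"turn": [0,0,0],"fingers": 1},{"delta_pos": [0,0,0.0008],"turn": [0,0,0],"fingers": 1}]'

```text
clock: 9.2
position: [0.5581, 0.1649, 0.0673]
ee_rot: [0.707, 0.707, -0.0, -0.001]
ft_force: [-1.6, -0.5, 6.5]
grip_width: 0.308
grasp_force: 70.1
```

To row units: 0.0006 m / 0.75 = 0.0008, 0.0003 m / 0.75 = 0.0004.

Call:
move_arm --plan '[{"delta_pos": [0,0,0.0004],"turn": [0,0,0],"fingers": 1},{"delta_pos": [0,0,0.0008],"turn": [0,0,0],"fingers": 1},{"delta_pos": [0,0,0.0008],"turn": [0,0,0],"fingers": 1}]'

```text
clock: 9.57
position: [0.5581, 0.1649, 0.0672]
ee_rot: [0.707, 0.707, -0.0, -0.001]
ft_force: [-4.5, -1.3, 11.6]
grip_width: 0.311
grasp_force: 70.7
```

To row units: 0.0004 m / 0.75 = 0.0005, 0.0002 m / 0.75 = 0.0003.

Call:
move_arm --plan '[{"delta_pos": [0,0,0.0003],"turn": [0,0,0],"fingers": 1},{"delta_pos": [0,0,0.0005],"turn": [0,0,0],"fingers": 1},{"delta_pos": [0,0,0.0005],"turn": [0,0,0],"fingers": 1},{"delta_pos": [0,0,0.0005],"turn": [0,0,0],"fingers": 1}]'

```text
clock: 10.07
position: [0.5581, 0.165, 0.0672]
ee_rot: [0.707, 0.707, -0.0, -0.001]
ft_force: [-5.9, -1.2, 16.2]
grip_width: 0.309
grasp_force: 71.0
```

Run:
```python
from h import *
F=[];cs=[]
for n,cc in (("scene",(190,250)),("side",(240,240)))*3:
    o=get_obs();F.append(np.r_[o["ft_force"],o["torque"]]); c=camera(n); a=c["color"][...,::-1]; v,u=cc[1],cc[0]; cs.append(cv2.resize(a[v-45:v+45,u-40:u+40],None,fx=4.7,fy=4.7))
print(np.round(F,2),o["position"])
cv2.imwrite("pics/fin.png",np.hstack(cs[:2]))
o=get_obs(); c=camera("wrist"); Pt,P=wcloud(c,o["position"],o["ee_rot"]); d=np.linalg.norm(P[...,:2]-[.5584,.1654],axis=-1)
m=(d<.022)&(d>.014)&(abs(P[...,2]-.05)<.006)&(P[...,1]>.17)&(c["range_z"]>0); q=P[m]; b=q[abs(q[:,2]-np.median(q[:,2]))<.0015]
print("flange top z",np.percentile(q[:,2],[10,50,90]),len(b),np.linalg.lstsq(np.c_[b[:,:2]-[.5584,.1654],np.ones(len(b))],b[:,2],rcond=None)[0])
m=(P[...,1]>.17)&(d<.045)&(d>.03)&(abs(P[...,2]-.041)<.004); print("block top z",np.median(P[m][:,2]))
```

```text
[[-5.91 -1.2  16.21 -0.5   1.3  -0.09]
 [-5.53 -1.5  15.49 -0.52  1.25 -0.02]
 [-5.45 -1.93 16.47 -0.46  1.25 -0.03]
 [-6.35 -2.78 15.57 -0.45  1.32  0.02]
 [-5.23 -1.31 15.76 -0.48  1.28 -0.02]
 [-4.95 -1.82 16.46 -0.51  1.23 -0.03]] [0.55811713 0.16498872 0.06724258]
flange top z [0.0497027  0.05047502 0.05128864] 1146 [-0.00531156 -0.00167231  0.05048985]
block top z 0.04045804297823896
```

View pics/fin.png

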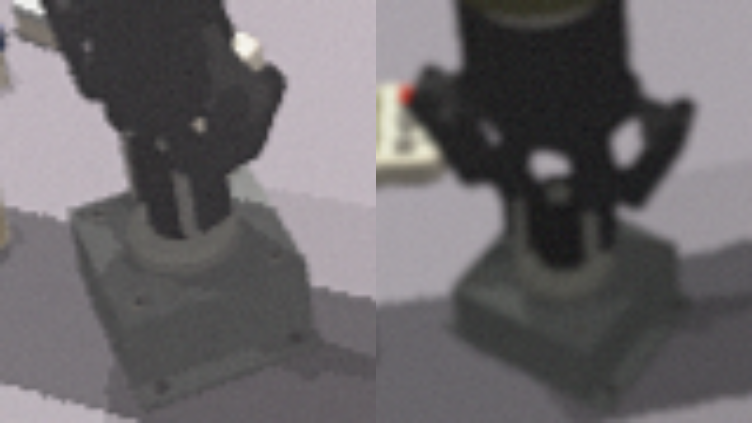

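To row units: -0.0003 m / 0.75 = -0.0004, 0.0002 m / 0.75 = 0.0003.

Call:
move_arm --plan '[{"delta_pos": [0,-0.0004,0.0001],"turn": [0,0,0],"fingers": 1},{"delta_pos": [0,-0.0004,0.0003],"turn": [0,0,0],"fingers": 1},{"delta_pos": [0,-0.0004,0.0003],"turn": [0,0,0],"fingers": 1},{"delta_pos": [0,-0.0004,0.0003],"turn": [0,0,0],"fingers": 1}]'

```text
clock: 10.92
position: [0.5581, 0.165, 0.0672]
ee_rot: [0.707, 0.707, -0.0, -0.001]
ft_force: [-5.0, -2.3, 17.1]
grip_width: 0.315
grasp_force: 71.0
```

The head is seated: the flange top is 10 mm above the block top as it should be, and the push is about 18 N and steady.

```bash
python3 -c "
from workcell import hand_in; print(hand_in())"
```

```text
the job is handed in; nothing more can be done
None
```

The detector head is seated window-down in the dock with its flange flat on the seat ring, held there at about 18 N (10 to 25 N is right), and the job is handed in at about 11 s; the timer, vial and petri dish were not touched.

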